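# Lay the coffee tray: espresso cups on matching saucers

## Task

Lay the coffee tray: put each of the four small espresso cups on the saucer of its own colour, upright in the middle of the saucer, setting it down gently rather than dropping it. Do not knock any cup over; leave the saucers where they lie on the tray, and leave the big mug and the coffee jar where they stand.

Things in the scene. Friction and masses are not known exactly. Their poses are not given: they have to be found in the camera images.
- white_cup: Small espresso cup, white (off-white), loose, upright on the table: 56 mm tall, 60 mm across the rim, 57 mm at 20 mm up, tapering to a 42 mm foot; open top, about 130 g. Origin: centre of the underside, z up. Its ear handle sticks out along its own +y to 51 mm from its axis, 17 to 50 mm up; grip across the body along x, clear of the handle.
- blue_cup: Small espresso cup, dark blue, loose, upright on the table: 56 mm tall, 60 mm across the rim, 57 mm at 20 mm up, tapering to a 42 mm foot; open top, about 130 g. Origin: centre of the underside, z up. Its ear handle sticks out along its own +y to 51 mm from its axis, 17 to 50 mm up; grip across the body along x, clear of the handle.
- green_cup: Small espresso cup, green, loose, upright on the table: 56 mm tall, 60 mm across the rim, 57 mm at 20 mm up, tapering to a 42 mm foot; open top, about 130 g. Origin: centre of the underside, z up. Its ear handle sticks out along its own +y to 51 mm from its axis, 17 to 50 mm up; grip across the body along x, clear of the handle.
- red_cup: Small espresso cup, red, loose, upright on the table: 56 mm tall, 60 mm across the rim, 57 mm at 20 mm up, tapering to a 42 mm foot; open top, about 130 g. Origin: centre of the underside, z up. Its ear handle sticks out along its own +y to 51 mm from its axis, 17 to 50 mm up; grip across the body along x, clear of the handle.
- white_saucer: Saucer, white (off-white), darker seat in the middle, loose (150 g), on a round dark wooden tray (380 mm across, floor 6 mm, rim 16 mm above the table). 120 mm across, 16 mm tall; flat floor 62 mm across, 4 mm above its underside, where a cup's foot stands; the rim slopes up. Origin: centre of the underside, z up. Saucers lie about 145 mm apart.
- blue_saucer: Saucer, dark blue, darker seat in the middle, loose (150 g), on a round dark wooden tray (380 mm across, floor 6 mm, rim 16 mm above the table). 120 mm across, 16 mm tall; flat floor 62 mm across, 4 mm above its underside, where a cup's foot stands; the rim slopes up. Origin: centre of the underside, z up. Saucers lie about 145 mm apart.
- green_saucer: Saucer, green, darker seat in the middle, loose (150 g), on a round dark wooden tray (380 mm across, floor 6 mm, rim 16 mm above the table). 120 mm across, 16 mm tall; flat floor 62 mm across, 4 mm above its underside, where a cup's foot stands; the rim slopes up. Origin: centre of the underside, z up. Saucers lie about 145 mm apart.
- red_saucer: Saucer, red, darker seat in the middle, loose (150 g), on a round dark wooden tray (380 mm across, floor 6 mm, rim 16 mm above the table). 120 mm across, 16 mm tall; flat floor 62 mm across, 4 mm above its underside, where a cup's foot stands; the rim slopes up. Origin: centre of the underside, z up. Saucers lie about 145 mm apart.
- mug: Big white mug, not part of the job: 95 mm tall, 82 mm across, handle along its own +y to 73 mm from its axis, loose, standing among the espresso cups. Origin at the centre of its underside, z up.
- coffee_jar: Jar of instant coffee with a gold-coloured lid, not part of the job: 140 mm tall, 77 mm across, loose, standing on the table. Origin at the centre of its underside, z up.
There are look-alikes about, which are no part of the job. What is shaped like the white_cup but yellow is not meant.

How it is judged:
By the outcome, as a careful person would: the job done as asked, in the order asked, and still so for the second after the job is handed in, with the robot touching nothing.
It also fails if it takes over 99 s, if anything falls off the work surface, if the arm or the gripper's body presses on something with over 40 N, if the wrist force passes 120 N, or if a joint passes its speed limit or range.

## Robot

A 6-joint arm with a two-finger parallel gripper is mounted at the origin on the work surface. World frame = base frame: x ahead of the robot, y to its left, z up, the work surface at z = 0. Lengths are in mm, angles in rad, forces in N, time in s.
With the tool pointing down it reaches from about 300 to 775 mm from the base axis. Payload 14.6 kg.
Tool frame: the origin (TCP) lies at the very end of the fingers, on their centre line; the grasp point (between the pads) lies manip.grip_depth behind it (manip.grip_depth is the distance from the TCP to the grasp point, in mm); x points along the fingers, z is the direction in which the jaws open and shut, and the axes are right-handed (so a half turn about x gives the same grasp; the last joint's range is limited). The gripper opens to 94 mm and grips with 3 to 60 N. Pads are 16 mm wide; open, the fingers measure 119 mm over their backs; the gripper's body (75 mm by 177 mm) begins 78 mm behind the grasp point.
Start: joints at [-1.315, 0.3, 1.521, -0, 1.321, -0.067], TCP at [174.466, -521.585, 205.446] pointing down, gripper open.
Joint ranges: [-3.03, 3.03], [-0.79, 2.21], [0.23, 2.52], [-1.04, 4.18], [0, 3.07], [-2.55, 2.55]. Speed limits (rad/s): [2.22, 2.22, 2.57, 3.14, 3.14, 3.14].

## Interface

Orientations are given as [roll, pitch, yaw] about the fixed x, y, z axes, in that order (R = Rz(yaw) Ry(pitch) Rx(roll)).
In Python, from cell import manip gives the robot as it stands.
- The arm moves only by the tool step_arm, never from a script. Its argument "commands" is one flat list of numbers, 7 for each row, row after row: the shift along the tool's x, y, z in m, then the turn, a rotation vector about the tool's x, y, z in degrees, then the finger opening in m, from 0 to 0.094. A call has 1 to 5 rows; each row shifts and turns the commanded pose from where the row before left it, along the tool's axes as they then stand; what a row does not reach is not made up. A row lasts 1/8 s, in which the tool goes at most 62.5 mm and 10.7 degrees, less where a joint would pass 70% of its speed; a pose out of reach is approached as far as the arm can. A call with a gripper value outside its range is refused whole. The fingers move at their own pace and stop on an object; "squeeze" is the grip in N (left out, the last holds). Time passes only in rows, so rows that do not move let the fingers close. It gives the time, the measured TCP pose, the force and the opening at its end, in the units of the state.
- manip.read_state(): the state, without advancing time (a new reading comes with each control period).
- manip.camera(name): name is "side" or "top" or "wrist"; returns the picture (384x512x3 uint8, red, green, blue); there is no depth.
- manip.camera_model(name): a dict with "intrinsics" (3x3 intrinsics, pixels), "origin" and "orientation" of the camera in the world; the wrist camera has in their place "tool_from_camera" (4x4, takes a point from camera to tool coordinates, whose origin is the TCP and whose axes are the tool frame's). Camera axes: x right, y up, looking along -z (the intrinsics and any distortion apply to the point x, -y, -z); pixel columns grow to the right and rows downward; lengths in mm; the calibration is good to about 2 mm. The wrist camera is an equidistant fisheye: a pixel r from the principal point sees the ray r / f radians off the axis. A picture is of the moment at which its call begins: read the wrist's pose just before it. camera_model takes no time and is no camera call.
- manip.sign_off(): hands the job in, once; it reports no verdict.
Trained networks look in the newest picture that a camera, given by its name, has taken for a name from the list of things; names that differ only in an ending like _2 or _b are one class to them, and where a whole thing is asked for, a point or a joint stands for the part that bears it (a point fixed in the world has none). Each returns a list of dicts, best first, with "score" (0 to 1); they miss things now and then, are a little off and sometimes report something else, mostly with a low value. They report only what shows in the picture. A call takes as long as a camera call. They do not tell look-alikes from the thing itself.
- manip.find_in(thing, camera): "centre" ([row, column] in pixels, amid what is visible of it).
- manip.outline_of(thing, camera): "pixels" (384x512 bool, what is visible of it) and "centre" ([row, column] in pixels, amid what is visible of it).
The state is a dict: "clock": time; "joints": joint angles; "qd": joint speeds; "effort": joint torques, N m; "eef_pos": TCP position; "eef_rot": TCP orientation; "wrist_force": force on the tool from outside, world axes, zero at the start; "moment": the same for the moment, N m; "finger_gap": finger opening in mm.
Only numpy, scipy, OpenCV 4.12 (cv2) and the standard library are available. Lean on these libraries where they do the work, as an engineer would, in place of code of your own. Each camera call takes 0.05 s, during which the arm holds its last target. There are 200 camera calls.

## Working session

There is one attempt and no reset: what is moved stays moved. The work goes in short steps, Python scripts to look and compute and a tool call to move; the robot and the scene stay as the last step left them, time stands still between calls to the robot, and variables do not carry over. Pictures are saved under pics/ and viewed, about 12 in all and at most 16, crops included, and the job is handed in when it is done.

Besides the shell and the picture viewer there is one more tool, called as a command line: name --argument value ..., lists and objects as JSON in quotes. step_arm: Moves the arm, as the interface text tells. Its arguments: {"type":"object","properties":{"commands":{"type":"array"},"squeeze":{"type":"number"}},"required":["commands"]}

```bash
mkdir -p pics; ls; python3 - <<'E'
from cell import manip
import cv2,numpy as np
for c in ["top","side"]:
    im=manip.camera(c); cv2.imwrite(f"pics/{c}0.png",im[:,:,::-1])
    m=manip.camera_model(c); print(c,m)
    for t in ["white_cup","blue_cup","green_cup","red_cup","white_saucer","blue_saucer","green_saucer","red_saucer","mug","coffee_jar"]:
        print(t,[(np.round(d["centre"]).tolist(),round(d["score"],2)) for d in manip.find_in(t,c)][:6])
print(manip.camera_model("wrist"),manip.grip_depth,manip.read_state())
E
```

```text
pics
top {'intrinsics': array([[480.86880378,   0.        , 249.96513446],
       [  0.        , 480.86880378, 188.87452848],
       [  0.        ,   0.        ,   1.        ]]), 'origin': array([ 370.09993433,  -61.2184484 , 1107.569384  ]), 'orientation': array([ 0.14610812, -0.01441142, -1.54783033])}
white_cup [([287.0, 285.0], 0.91), ([161.0, 278.0], 0.9), ([104.0, 301.0], 0.69)]
blue_cup [([226.0, 347.0], 0.93)]
green_cup [([203.0, 407.0], 0.7)]
red_cup [([225.0, 277.0], 0.73)]
white_saucer [([198.0, 117.0], 0.7)]
blue_saucer [([210.0, 184.0], 0.94)]
green_saucer [([149.0, 189.0], 0.78)]
red_saucer [([139.0, 130.0], 0.91)]
mug [([168.0, 347.0], 0.6), ([112.0, 386.0], 0.32)]
coffee_jar [([113.0, 388.0], 0.64)]
side {'intrinsics': array([[368.10416613,   0.        , 250.38208388],
       [  0.        , 368.10416613, 195.80926356],
       [  0.        ,   0.        ,   1.        ]]), 'origin': array([483.24060542, 593.99062522, 839.220299  ]), 'orientation': array([ 0.68941792, -0.00413946, -3.11639508])}
white_cup [([165.0, 176.0], 0.97), ([175.0, 219.0], 0.74), ([178.0, 313.0], 
[... 834 characters left out ...]
,  0.00000000e+00,
         1.00000000e+00]])} 18.8 {'clock': 1.1, 'joints': array([-1.31462879e+00,  2.99890316e-01,  1.52097460e+00,  6.90839601e-06,
        1.32067337e+00, -6.66216166e-02]), 'qd': array([-0.00096563, -0.00080534,  0.00079394,  0.00056411,  0.00139029,
       -0.00053197]), 'effort': array([-1.28507541e-03, -5.31673658e+01, -3.52919948e+01,  7.09059974e-02,
        2.12511717e-02, -2.65016740e-05]), 'eef_pos': array([ 174.45687562, -521.60710899,  205.46165061]), 'eef_rot': array([ 0.05588039,  1.57074155, -1.1921285 ]), 'wrist_force': array([ 0.49357192, -0.81780736,  1.01391649]), 'moment': array([-0.00126014, -0.01050301,  0.04211836]), 'finger_gap': 94.05713365727456}
```

```bash
python3 - <<'E'
import cv2
t=cv2.imread("pics/top0.png"); cv2.imwrite("pics/top0c.png",cv2.resize(t[70:330,70:470],None,fx=2,fy=2,interpolation=3))
t=cv2.imread("pics/side0.png"); cv2.imwrite("pics/side0c.png",cv2.resize(t[60:340,120:380],None,fx=2,fy=2,interpolation=3))
E
```

```text
(no output)
```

View pics/top0c.png

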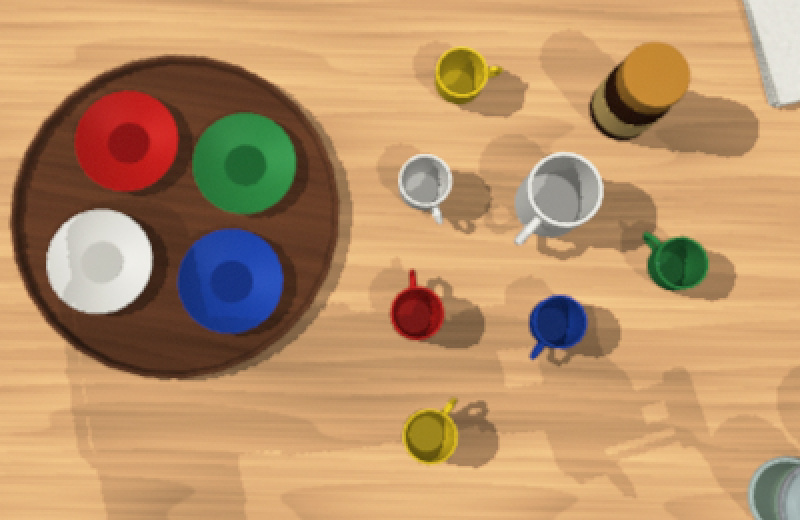

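View pics/side0c.png

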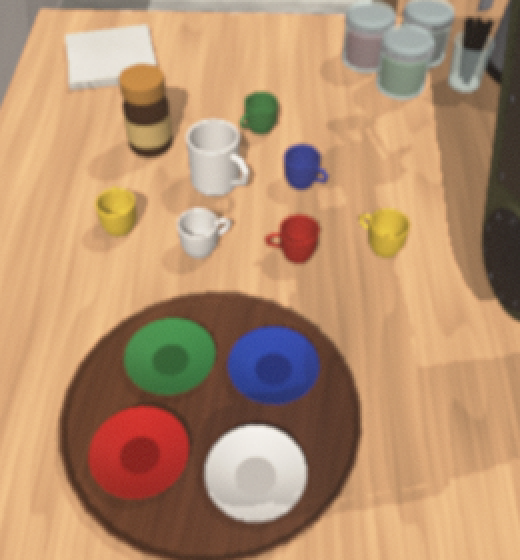

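The top view, in full-frame (row, col), shows these items:
- **Cups wanted:** white (161,282), red (226,279), blue (231,349), green (201,409).
- **Could be mistaken for them:** yellow cups at (106,300) and (288,285), and the big mug at (165,352). All three are excluded by colour or size.
- **Saucers:** red (140,133), green (151,193), white (201,120), blue (210,185).

Next I'll fit the poses by silhouette.

```bash
cat > h.py <<'E'
from cell import manip
import cv2,numpy as np
from scipy.spatial.transform import Rotation as Ro
from scipy.optimize import minimize
def proj(P,m):
    R=Ro.from_euler("xyz",m["orientation"]).as_matrix(); q=(np.atleast_2d(P)-m["origin"])@R
    q=q*[1,-1,-1]; uv=q@m["intrinsics"].T; return uv[:,:2]/uv[:,2:]
def ray(uv,z,m):
    R=Ro.from_euler("xyz",m["orientation"]).as_matrix()
    d=np.linalg.inv(m["intrinsics"])@[uv[0],uv[1],1]; d=R@(d*[1,-1,-1]); o=np.array(m["origin"]); return o+d*(z-o[2])/d[2]
A=np.linspace(0,2*np.pi,40)
def circ(x,y,r,z): return np.c_[x+r*np.cos(A),y+r*np.sin(A),0*A+z]
S=4
def hull(img,P,m):
    uv=(proj(P,m)+.5)*S*16; h=cv2.convexHull(uv.astype(np.int32)); cv2.fillPoly(img,[h],1,shift=4)
def model(kind,p,m):
    img=np.zeros((384*S,512*S),np.uint8); x,y=p[:2]
    if kind=="cup":
        z0=0
        hull(img,np.vstack([circ(x,y,30,56),circ(x,y,28.5,20),circ(x,y,21,0)]),m)
        d=np.array([-np.sin(p[2]),np.cos(p[2])]);n=np.array([d[1],-d[0]])
        hull(img,np.array([[*(np.array([x,y])+d*r+n*w),z] for r in(25,51) for w in(-3.5,3.5) for z in((17,50) if r==25 else (27,42))]),m)
    else: hull(img,np.vstack([circ(x,y,60,22),circ(x,y,35,6)]),m)
    return cv2.resize(img.astype(np.float32),(512,384),interpolation=cv2.INTER_AREA)
def fit(kind,mask,m,p0):
    mask=mask.astype(np.float32)
    f=lambda p:np.abs(model(kind,p,m)-mask).sum()/mask.sum()
    best=None
    for a in (np.arange(0,6.28,.785) if kind=="cup" else [0]):
        s=np.array([[*p0[:2],a]]*4)+[[0,0,0],[8,0,0],[0,8,0],[0,0,.5]]
        if kind!="cup": s=s[:3,:2]
        r=minimize(f,s[0],method="Nelder-Mead",options=dict(initial_simplex=s,maxiter=90,xatol=.1,fatol=1e-4))
        if best is None or r.fun<best.fun: best=r
    return best.x,best.fun
def pose():
    s=manip.read_state(); R=Ro.from_euler("xyz",s["eef_rot"]).as_matrix()
    return s,np.array(s["eef_pos"]),R,np.arctan2(R[1,2],R[0,2])
E
cat > f.py <<'E'
from h import *
for c in ["top","side"]:
    manip.camera(c); m=manip.camera_model(c)
    for col in ["white","blue","green","red"]:
        for k in ["cup","saucer"]:
            for d in manip.outline_of(f"{col}_{k}",c)[:3]:
                if d["score"]<.4: continue
                p0=ray(d["centre"][::-1],28 if k=="cup" else 14,m)
                x,e=fit(k,d["pixels"],m,p0); print(c,col,k,round(d["score"],2),np.round(d["centre"]),np.round(x,2),"err",round(e,2))
m=manip.camera_model("top")
print("jar lid",ray((70+655/2,70+75/2),140,m),"mug rim",ray((70+565/2,70+190/2),95,m))
E
python3 f.py
```

```text
top white cup 0.85 [106. 300.] [ 720.44 -182.09    3.33] err 0.05
top white cup 0.75 [162. 282.] [ 594.42 -142.73    1.96] err 0.05
top white cup 0.73 [287. 284.] [ 312.79 -150.61    4.1 ] err 0.09
top white saucer 0.7 [198. 119.] [497.05 224.21] err 0.06
top blue cup 0.56 [230. 346.] [ 440.42 -291.63    0.99] err 0.06
top blue saucer 0.89 [211. 185.] [479.15  74.63] err 0.04
top green cup 0.74 [203. 406.] [ 508.53 -427.53    5.51] err 0.07
top green saucer 0.83 [150. 191.] [616.85  64.3 ] err 0.04
top green saucer 0.49 [141. 134.] [639.47 201.22] err 0.06
top red cup 0.64 [225. 276.] [ 445.33 -135.14    4.82] err 0.07
top red saucer 0.55 [138. 131.] [639.41 200.94] err 0.04
side white cup 0.64 [168. 179.] [ 719.83 -182.85    3.33] err 0.06
side white cup 0.62 [175. 218.] [ 592.6  -143.78    3.45] err 0.08
side white cup 0.59 [175. 312.] [ 311.26 -151.11    4.02] err 0.07
side white saucer 0.86 [294. 246.] [495.69 222.93] err 0.05
side blue cup 0.71 [143. 272.] [ 436.96 -296.95    0.89] err 0.07
side blue saucer 0.95 [242. 254.] [477.36  73.06] err 0.04
side green cup 0.85 [115. 250.] [ 507.1  -431.81    5.59] err 0.07
side green saucer 0.8 [241. 209.] [614.36  62.08] err 0.03
side green saucer 0.4 [293. 250.] [496.78 221.96] err 0.05
side red cup 0.63 [180. 267.] [ 443.32 -136.62    4.75] err 0.06
side red saucer 0.61 [288. 189.] [637.14 199.98] err 0.03
jar lid [ 692.85394488 -377.03517343  140.        ] mug rim [ 576.84418391 -291.70092563   95.        ]
```

```bash
cat > plan.py <<'E'
# plan.py x y z psi_deg n : rows from the measured pose to the target (tool down, jaw axis at psi mod 180)
from h import *
import sys
x,y,z,psi,n=map(float,sys.argv[1:6]); n=int(n)
s,p,R,ps=pose(); T=np.array([x,y,z])
d=(np.radians(psi)-ps+np.pi/2)%np.pi-np.pi/2
if len(sys.argv)>6: d+=np.pi*float(sys.argv[6])
def down(a): zt=np.array([np.cos(a),np.sin(a),0]); xt=np.array([0,0,-1.]); return np.c_[xt,np.cross(zt,xt),zt]
print("t",round(s["clock"],2),"tcp",p.round(1),"psi",round(np.degrees(ps),1),"turn",round(np.degrees(d),1),"joints",s["joints"].round(2),"gap",round(s["finger_gap"],1),"F",np.round(s["wrist_force"],1))
Rc,pc=R,p
for i in range(n):
    pn=p+(T-p)*(i+1)/n; Rn=down(ps+d*(i+1)/n)
    sh=Rc.T@(pn-pc)/1000; rv=np.degrees(Ro.from_matrix(Rc.T@Rn).as_rotvec()); Rc,pc=Rn,pn
    print(",".join("%.4f"%v for v in sh)+","+",".join("%.1f"%v for v in rv))
E
python3 plan.py 593.5 -143.3 150 112.3 12; python3 plan.py 593.5 -143.3 150 112.3 12 -1
```

```text
t 2.0 tcp [ 174.5 -521.6  205.4] psi -71.5 turn 3.8 joints [-1.31  0.3   1.52 -0.    1.32 -0.07] gap 94.2 F [ 0.2 -0.8  0.5]
0.0046,0.0431,-0.0188,-0.3,-0.0,0.0
0.0046,0.0432,-0.0186,-0.3,0.0,0.0
0.0046,0.0433,-0.0183,-0.3,0.0,0.0
0.0046,0.0434,-0.0181,-0.3,0.0,0.0
0.0046,0.0435,-0.0179,-0.3,0.0,0.0
0.0046,0.0436,-0.0176,-0.3,0.0,0.0
0.0046,0.0437,-0.0174,-0.3,0.0,0.0
0.0046,0.0438,-0.0171,-0.3,0.0,0.0
0.0046,0.0439,-0.0169,-0.3,0.0,0.0
0.0046,0.0440,-0.0166,-0.3,0.0,0.0
0.0046,0.0441,-0.0164,-0.3,0.0,0.0
0.0046,0.0442,-0.0162,-0.3,0.0,0.0
t 2.0 tcp [ 174.5 -521.6  205.4] psi -71.5 turn -176.2 joints [-1.31  0.3   1.52 -0.    1.32 -0.07] gap 94.2 F [ 0.2 -0.8  0.5]
0.0046,0.0431,-0.0188,14.7,-0.0,0.0
0.0046,0.0369,-0.0291,14.7,0.0,0.0
0.0046,0.0283,-0.0375,14.7,0.0,0.0
0.0046,0.0179,-0.0435,14.7,0.0,0.0
0.0046,0.0063,-0.0466,14.7,0.0,0.0
0.0046,-0.0057,-0.0467,14.7,0.0,0.0
0.0046,-0.0174,-0.0437,14.7,0.0,0.0
0.0046,-0.0279,-0.0379,14.7,0.0,0.0
0.0046,-0.0366,-0.0296,14.7,0.0,0.0
0.0046,-0.0429,-0.0193,14.7,0.0,0.0
0.0046,-0.0464,-0.0078,14.7,0.0,0.0
0.0046,-0.0469,0.0042,14.7,0.0,0.0
```

step_arm --commands '[0.0045,0.043,-0.019,-0.3,0,0,0.094,0.0045,0.043,-0.0185,-0.3,0,0,0.094,0.0045,0.0435,-0.0185,-0.3,0,0,0.094,0.0045,0.0435,-0.018,-0.3,0,0,0.094,0.0045,0.0435,-0.018,-0.3,0,0,0.094]'

```text
clock: 2.62
eef_pos: [350.0, -362.7, 183.0]
eef_rot: [0.475, 1.57, -0.747]
wrist_force: [-0.1, -0.5, 0.1]
finger_gap: 94.0
```

step_arm --commands '[0.0045,0.0435,-0.0175,-0.3,0,0,0.094,0.0045,0.0435,-0.0175,-0.3,0,0,0.094,0.0045,0.044,-0.017,-0.3,0,0,0.094,0.0045,0.044,-0.017,-0.3,0,0,0.094,0.0045,0.044,-0.0165,-0.3,0,0,0.094]'

```text
clock: 3.25
eef_pos: [525.0, -205.6, 160.4]
eef_rot: [0.45, 1.571, -0.746]
wrist_force: [-0.1, -0.9, -0.1]
finger_gap: 93.7
```

step_arm --commands '[0.0045,0.044,-0.0165,-0.3,0,0,0.094,0.0045,0.044,-0.016,-0.3,0,0,0.094,0,0,0,0,0,0,0.094]'

```text
clock: 3.62
eef_pos: [594.9, -141.9, 150.5]
eef_rot: [-2.484, 1.57, 2.618]
wrist_force: [-0.7, 0.3, -0.2]
finger_gap: 94.4
```

```bash
cat > look.py <<'E'
# wrist look: reports the chosen outline's centre as a ray at height z, and saves an overlay
from h import *
import sys
name,tag,z=sys.argv[1],sys.argv[2],float(sys.argv[3])
s,p,R,ps=pose(); im=manip.camera("wrist"); m=manip.camera_model("wrist"); K=m["intrinsics"]; T=m["tool_from_camera"]
def wproj(P):
    q=(np.atleast_2d(P)-p)@R; q=(q-T[:3,3])@T[:3,:3]; q=q*[1,-1,-1]
    r=np.hypot(q[:,0],q[:,1]); th=np.arctan2(r,q[:,2]); k=K[0,0]*th/np.maximum(r,1e-9)
    return np.c_[K[0,2]+q[:,0]*k,K[1,2]+q[:,1]*k]
def wray(uv,z):
    a=np.array([uv[0]-K[0,2],uv[1]-K[1,2]]); r=np.hypot(*a); th=r/K[0,0]
    d=np.array([*(a/r*np.sin(th)),np.cos(th)])*[1,-1,-1]; d=R@(T[:3,:3]@d); o=p+R@T[:3,3]; return o+d*(z-o[2])/d[2]
out=im[:,:,::-1].copy()
for a in sys.argv[4:]:
    x,y,zz,rr=map(float,a.split(",")); cv2.polylines(out,[np.round(wproj(circ(x,y,rr,zz))).astype(int)],True,(255,0,255),1)
for d in manip.outline_of(name,"wrist")[:3]:
    M=d["pixels"].astype(np.uint8)
    if not M.any(): continue
    M2=cv2.morphologyEx(M,cv2.MORPH_OPEN,np.ones((25,25),np.uint8)); c=np.argwhere(M2 if M2.any() else M).mean(0)[::-1]
    print(name,round(d["score"],2),np.round(d["centre"]),"world@z",wray(c,z).round(1))
cv2.imwrite(f"pics/{tag}.png",out)
E
python3 look.py white_cup w1 40 593.5,-143.3,56,30 593.5,-143.3,0,21; python3 plan.py 593.5 -143.3 14 112.3 5
```

```text
white_cup 0.74 [ 93. 350.] world@z [ 720.8 -185.2   40. ]
white_cup 0.68 [195. 262.] world@z [ 590.6 -143.6   40. ]
white_cup 0.48 [346. 196.] world@z [ 363.3 -142.6   40. ]
t 3.73 tcp [ 593.5 -144.   151.2] psi -67.9 turn 0.2 joints [-0.3   0.48  1.4  -0.    1.26  0.89] gap 93.4 F [-0.3 -0.9  1. ]
0.0274,0.0001,-0.0001,-0.0,-0.0,0.0
0.0274,0.0001,-0.0001,-0.0,0.0,0.0
0.0274,0.0001,-0.0001,-0.0,0.0,0.0
0.0274,0.0001,-0.0001,-0.0,0.0,0.0
0.0274,0.0001,-0.0001,-0.0,0.0,0.0
```

View pics/w1.png

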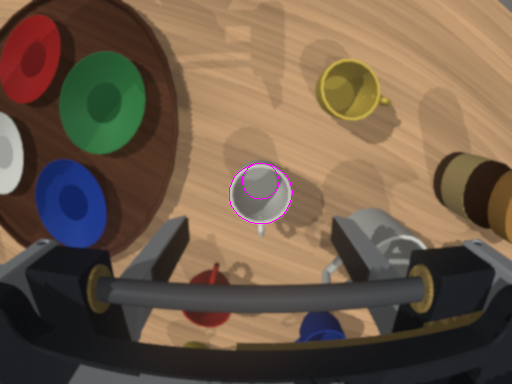

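The overlay shows the white cup at (195,262). The predicted rim circle matches to within about 1 px, and the handle is square to the jaws. Descending.

step_arm --commands '[0.04,0,0,0,0,0,0.094,0.04,0,0,0,0,0,0.094,0.034,0,0,0,0,0,0.094,0.023,0,0,0,0,0,0.094,0,0,0,0,0,0,0.06]' --squeeze 15

```text
clock: 4.35
eef_pos: [592.3, -144.8, 13.4]
eef_rot: [-2.215, 1.568, 2.881]
wrist_force: [0.2, -0.9, 0.3]
finger_gap: 87.2
```

step_arm --commands '[0,0,0,0,0,0,0.04,0,0,0,0,0,0,0.04,0,0,0,0,0,0,0.04,0,0,0,0,0,0,0.04,0,0,0,0,0,0,0.04]'

```text
clock: 4.97
eef_pos: [594.1, -144.1, 15.2]
eef_rot: [0.967, 1.57, -0.218]
wrist_force: [-0.0, 1.1, 7.4]
finger_gap: 57.7
```

```bash
python3 plan.py 593.5 -143.3 130 112.3 4;python3 plan.py 496.4 223.6 130 112.3 8
```

```text
t 4.97 tcp [ 594.1 -144.1   15.2] psi -67.9 turn 0.2 joints [-0.3   0.64  1.49  0.    1.    0.89] gap 57.7 F [-0.   1.1  7.4]
-0.0287,-0.0000,-0.0002,-0.0,0.0,-0.1
-0.0287,-0.0001,-0.0002,-0.0,0.0,0.0
-0.0287,-0.0001,-0.0002,-0.0,0.0,0.0
-0.0287,-0.0001,-0.0002,-0.0,0.0,0.0
t 4.97 tcp [ 594.1 -144.1   15.2] psi -67.9 turn 0.2 joints [-0.3   0.64  1.49  0.    1.    0.89] gap 57.7 F [-0.   1.1  7.4]
-0.0144,0.0060,-0.0472,-0.0,0.0,-0.1
-0.0143,0.0060,-0.0472,-0.0,0.0,0.0
-0.0143,0.0060,-0.0472,-0.0,0.0,0.0
-0.0143,0.0060,-0.0472,-0.0,0.0,0.0
-0.0143,0.0061,-0.0472,-0.0,0.0,0.0
-0.0143,0.0061,-0.0472,-0.0,0.0,0.0
-0.0143,0.0061,-0.0472,-0.0,0.0,0.0
-0.0143,0.0061,-0.0472,-0.0,0.0,0.0
```

step_arm --commands '[-0.015,0,0,0,0,0,0.04,-0.03,0,0,0,0,0,0.04,-0.03,0.003,-0.0236,0,0,0,0.04,-0.03,0.006,-0.0472,0,0,0,0.04,-0.01,0.006,-0.0472,0,0,0,0.04]'

```text
clock: 5.6
eef_pos: [563.4, -28.1, 132.1]
eef_rot: [1.073, 1.568, -0.113]
wrist_force: [0.7, -0.2, -0.8]
finger_gap: 57.8
```

step_arm --commands '[0,0.006,-0.0472,0,0,0,0.04,0,0.006,-0.0472,0,0,0,0.04,0,0.006,-0.0472,0,0,0,0.04,0,0.006,-0.0472,0,0,0,0.04,0,0,0,0,0,0,0.04]'

```text
clock: 6.22
eef_pos: [513.6, 157.2, 130.2]
eef_rot: [1.755, 1.57, 0.573]
wrist_force: [0.0, 0.2, -1.2]
finger_gap: 58.0
```

```bash
python3 look.py white_saucer w2 22 496.4,223.6,22,60 496.4,223.6,10,31 ; python3 plan.py 496.4 223.6 130 112.3 1
```

```text
white_saucer 0.94 [172. 190.] world@z [503.8 225.7  22. ]
t 6.33 tcp [514.5 154.8 130. ] psi -67.9 turn 0.2 joints [ 0.22  0.35  1.64 -0.    1.15  1.41] gap 57.9 F [ 0.   0.9 -0.6]
-0.0000,0.0092,-0.0705,-0.2,0.0,-0.0
```

View pics/w2.png

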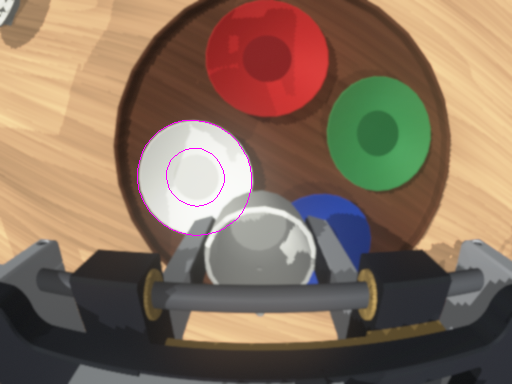

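The white saucer at (177,194) matches the predicted rim and seat circles. Moving over it and lowering.

step_arm --commands '[0,0.0046,-0.0353,0,0,0,0.04,0,0.0046,-0.0353,0,0,0,0.04,0.03,0,0,0,0,0,0.04,0.03,0,0,0,0,0,0.04,0.02,0,0,0,0,0,0.04]'

```text
clock: 6.95
eef_pos: [496.6, 222.4, 48.4]
eef_rot: [-1.443, 1.57, -2.63]
wrist_force: [0.3, 0.1, -1.4]
finger_gap: 57.7
```

step_arm --commands '[0.012,0,0,0,0,0,0.04,0.004,0,0,0,0,0,0.04,0,0,0,0,0,0,0.04,0,0,0,0,0,0,0.04]'

```text
clock: 7.45
eef_pos: [496.8, 223.8, 34.2]
eef_rot: [1.547, 1.57, 0.361]
wrist_force: [-0.4, 0.0, -1.6]
finger_gap: 57.9
```

```bash
for i in 1 2 3; do python3 plan.py 496.4 223.6 24.5 112.3 1; python3 -c "
from cell import manip
manip.camera('wrist')"; done
```

```text
t 7.45 tcp [496.8 223.8  34.2] psi -67.9 turn 0.2 joints [0.36 0.49 1.69 0.   0.96 1.54] gap 57.9 F [-0.4  0.  -1.6]
0.0097,-0.0005,0.0000,-0.2,0.0,-0.1
t 7.5 tcp [496.7 223.9  34.1] psi -67.9 turn 0.2 joints [0.36 0.49 1.69 0.   0.96 1.54] gap 57.9 F [-1.   0.2 -0.7]
0.0096,-0.0004,0.0001,-0.2,0.0,-0.1
t 7.55 tcp [496.7 223.9  34. ] psi -67.9 turn 0.2 joints [0.36 0.49 1.69 0.   0.96 1.54] gap 58.1 F [-0.1  0.4 -1.9]
0.0095,-0.0004,0.0001,-0.2,0.0,-0.1
```

step_arm --commands '[0.005,0,0,0,0,0,0.04,0.0025,0,0,0,0,0,0.04,0,0,0,0,0,0,0.04]'

```text
clock: 7.98
eef_pos: [496.3, 223.7, 25.7]
eef_rot: [-1.595, 1.57, -2.78]
wrist_force: [0.3, -0.7, -0.3]
finger_gap: 58.1
```

step_arm --commands '[0.001,0,0,0,0,0,0.04,0,0,0,0,0,0,0.04]'

```text
clock: 8.22
eef_pos: [496.6, 223.8, 25.3]
eef_rot: [1.532, 1.57, 0.347]
wrist_force: [-0.4, 0.1, 2.7]
finger_gap: 57.6
```

step_arm --commands '[0.001,0,0,0,0,0,0.04,0,0,0,0,0,0,0.04]'

```text
clock: 8.48
eef_pos: [497.0, 224.2, 25.1]
eef_rot: [1.633, 1.569, 0.447]
wrist_force: [-2.7, 0.4, 11.2]
finger_gap: 58.3
```

Contact was at about 25.3 (3 N, then 11 N). Opening partly and raising.

step_arm --commands '[-0.0008,0,0,0,0,0,0.058,0,0,0,0,0,0,0.062,0,0,0,0,0,0,0.07,0,0,0,0,0,0,0.076,-0.005,0,0,0,0,0,0.076]'

```text
clock: 9.1
eef_pos: [496.2, 223.6, 29.6]
eef_rot: [-1.559, 1.57, -2.744]
wrist_force: [0.6, 0.6, -0.1]
finger_gap: 75.8
```

step_arm --commands '[-0.03,0,0,0,0,0,0.08,-0.045,0,0,0,0,0,0.09,-0.045,0,0,0,0,0,0.094]'

```text
clock: 9.48
eef_pos: [496.2, 223.7, 151.4]
eef_rot: [-1.257, 1.571, -2.442]
wrist_force: [0.1, -0.5, 0.0]
finger_gap: 93.4
```

```bash
python3 plan.py 438.7 -294.3 150 54.4 13; python3 look.py white_cup w3 66 496.4,223.6,66,30 496.4,223.6,22,60
```

```text
t 9.47 tcp [496.2 223.7 151.4] psi -67.9 turn -57.7 joints [ 0.36  0.34  1.6  -0.    1.2   1.54] gap 93.4 F [ 0.1 -0.5  0. ]
0.0001,-0.0191,0.0353,4.4,0.0,0.0
0.0001,-0.0163,0.0366,4.4,0.0,0.0
0.0001,-0.0134,0.0378,4.4,0.0,0.0
0.0001,-0.0105,0.0387,4.4,0.0,0.0
0.0001,-0.0074,0.0394,4.4,0.0,0.0
0.0001,-0.0044,0.0399,4.4,0.0,0.0
0.0001,-0.0013,0.0401,4.4,0.0,0.0
0.0001,0.0018,0.0400,4.4,0.0,0.0
0.0001,0.0049,0.0398,4.4,0.0,0.0
0.0001,0.0080,0.0393,4.4,0.0,0.0
0.0001,0.0110,0.0385,4.4,0.0,0.0
0.0001,0.0140,0.0376,4.4,0.0,0.0
0.0001,0.0168,0.0364,4.4,0.0,0.0
white_cup 0.64 [196. 259.] world@z [497.5 225.9  66. ]
white_cup 0.56 [231. 380.] world@z [514.4  93.   66. ]
```

View pics/w3.png

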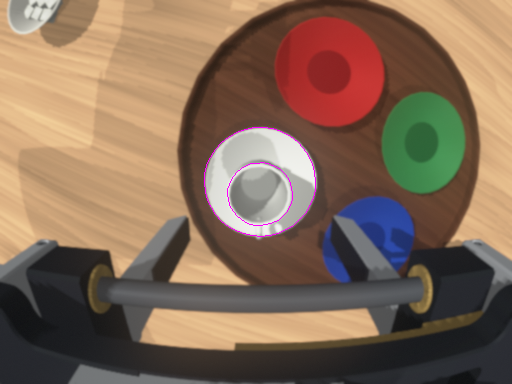

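The white cup stands upright and centred at (195,260). Now the blue cup.

step_arm --commands '[0,-0.0191,0.0353,4.4,0,0,0.094,0,-0.0163,0.0366,4.4,0,0,0.094,0,-0.0134,0.0378,4.4,0,0,0.094,0,-0.0105,0.0387,4.4,0,0,0.094,0,-0.0074,0.0394,4.4,0,0,0.094]'

```text
clock: 10.2
eef_pos: [474.1, 23.2, 149.4]
eef_rot: [-1.585, 1.57, 3.126]
wrist_force: [-0.0, -0.1, 0.1]
finger_gap: 94.4
```

step_arm --commands '[0,-0.0044,0.0399,4.4,0,0,0.094,0,-0.0013,0.04,4.4,0,0,0.094,0,0.0018,0.04,4.4,0,0,0.094,0,0.0049,0.0398,4.4,0,0,0.094,0,0.008,0.0393,4.4,0,0,0.094]'

```text
clock: 10.82
eef_pos: [452.7, -176.1, 149.4]
eef_rot: [-1.637, 1.57, 2.69]
wrist_force: [1.6, 0.8, -0.3]
finger_gap: 94.1
```

step_arm --commands '[0,0.011,0.0385,4.4,0,0,0.094,0,0.014,0.0376,4.4,0,0,0.094,0,0.0168,0.0364,4.4,0,0,0.094,0,0,0,0,0,0,0.094]'

```text
clock: 11.32
eef_pos: [440.1, -296.2, 149.0]
eef_rot: [-1.448, 1.57, 2.649]
wrist_force: [-0.1, 0.9, 0.5]
finger_gap: 93.9
```

```bash
python3 look.py blue_cup w4 40 438.7,-294.3,56,30 438.7,-294.3,0,21; python3 plan.py 438.7 -294.3 15 54.4 1
```

```text
blue_cup 0.61 [192. 254.] world@z [ 437.2 -292.7   40. ]
t 11.43 tcp [ 440.5 -294.1  149.2] psi -125.1 turn -0.5 joints [-0.66  0.31  1.65  0.    1.19  1.53] gap 93.8 F [-0.2 -0.7  0.9]
0.1342,-0.0013,0.0012,0.5,-0.0,0.1
```

View pics/w4.png

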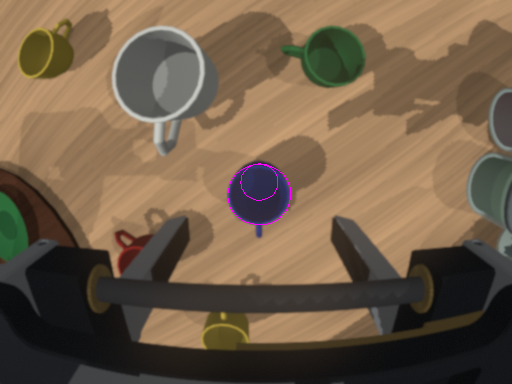

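The blue cup at (194,259) matches the prediction, and its handle points straight back.

step_arm --commands '[0.04,-0.001,0.001,0,0,0,0.094,0.04,0,0,0,0,0,0.094,0.034,0,0,0,0,0,0.094,0.0205,0,0,0,0,0,0.094,0,0,0,0,0,0,0.06]'

```text
clock: 12.05
eef_pos: [439.0, -293.2, 14.2]
eef_rot: [-1.639, 1.568, 2.462]
wrist_force: [1.0, 0.4, 0.8]
finger_gap: 87.2
```

step_arm --commands '[0,0,0,0,0,0,0.04,0,0,0,0,0,0,0.04,0,0,0,0,0,0,0.04,0,0,0,0,0,0,0.04,0,0,0,0,0,0,0.04]'

```text
clock: 12.68
eef_pos: [439.8, -294.9, 15.9]
eef_rot: [1.646, 1.57, -0.538]
wrist_force: [0.2, 1.4, 6.0]
finger_gap: 57.9
```

```bash
python3 plan.py 478.3 73.9 15 54.4 9
```

```text
t 12.68 tcp [ 439.8 -294.9   15.9] psi -125.1 turn -0.5 joints [-0.66  0.49  1.74  0.    0.9   1.52] gap 57.9 F [0.2 1.4 6. ]
0.0001,-0.0201,-0.0360,0.1,-0.0,-0.1
0.0001,-0.0201,-0.0360,0.1,0.0,0.0
0.0001,-0.0201,-0.0359,0.1,0.0,0.0
0.0001,-0.0202,-0.0359,0.1,0.0,0.0
0.0001,-0.0202,-0.0359,0.1,0.0,0.0
0.0001,-0.0202,-0.0359,0.1,0.0,0.0
0.0001,-0.0203,-0.0359,0.1,0.0,0.0
0.0001,-0.0203,-0.0358,0.1,0.0,0.0
0.0001,-0.0203,-0.0358,0.1,0.0,0.0
```

step_arm --commands '[-0.015,0,0,0,0,0,0.04,-0.03,0,0,0,0,0,0.04,-0.04,0,0,0,0,0,0.04,-0.03,-0.0202,-0.0359,0,0,0,0.04,0,-0.0202,-0.0359,0,0,0,0.04]'

```text
clock: 13.3
eef_pos: [448.4, -212.4, 133.2]
eef_rot: [1.664, 1.566, -0.521]
wrist_force: [0.8, 0.6, -2.0]
finger_gap: 57.9
```

step_arm --commands '[0,-0.0202,-0.0359,0,0,0,0.04,0,-0.0202,-0.0359,0,0,0,0.04,0,-0.0202,-0.0359,0,0,0,0.04,0,-0.0202,-0.0359,0,0,0,0.04,0,-0.0202,-0.0359,0,0,0,0.04]'

```text
clock: 13.92
eef_pos: [468.2, -6.5, 131.1]
eef_rot: [1.882, 1.57, -0.301]
wrist_force: [1.4, 0.1, -1.3]
finger_gap: 58.2
```

step_arm --commands '[0,-0.0202,-0.0359,0,0,0,0.04,0,-0.0202,-0.0359,0,0,0,0.04,0,0,0,0,0,0,0.04,0,0,0,0,0,0,0.04]'

```text
clock: 14.42
eef_pos: [476.4, 73.8, 130.6]
eef_rot: [1.323, 1.571, -0.861]
wrist_force: [-0.6, 0.0, -1.5]
finger_gap: 58.0
```

```bash
python3 look.py blue_saucer w5 22 478.3,73.9,22,60 478.3,73.9,10,31 ; python3 plan.py 478.3 73.9 34 54.9 1
```

```text
blue_saucer 0.97 [170. 260.] world@z [493.9  62.5  22. ]
t 14.53 tcp [476.4  73.3 130.5] psi -125.2 turn 0.1 joints [ 0.08  0.23  1.8  -0.    1.12  2.26] gap 57.8 F [-0.1 -0.4 -1.9]
0.0965,0.0012,-0.0016,-0.1,0.0,-0.0
```

View pics/w5.png

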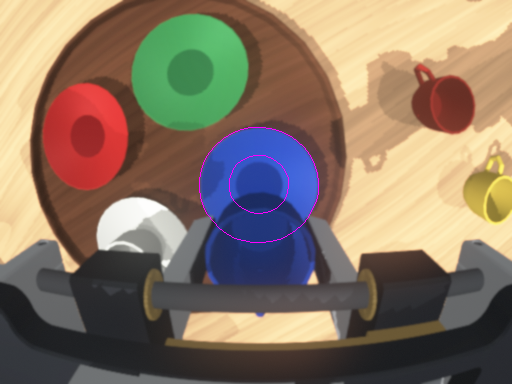

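The blue saucer matches the overlay at (184,259). Lowering.

step_arm --commands '[0.03,0.001,-0.0015,0,0,0,0.04,0.03,0,0,0,0,0,0.04,0.02,0,0,0,0,0,0.04,0.012,0,0,0,0,0,0.04,0.005,0,0,0,0,0,0.04]'

```text
clock: 15.15
eef_pos: [478.2, 74.4, 33.0]
eef_rot: [-0.765, 1.571, -2.949]
wrist_force: [-0.2, 1.2, -0.7]
finger_gap: 57.7
```

step_arm --commands '[0.004,0,0,0,0,0,0.04,0.002,0,0,0,0,0,0.04,0,0,0,0,0,0,0.04]'

```text
clock: 15.52
eef_pos: [478.3, 74.9, 27.5]
eef_rot: [2.299, 1.57, 0.116]
wrist_force: [0.1, 0.4, -0.9]
finger_gap: 58.1
```

step_arm --commands '[0.001,0,0,0,0,0,0.04,0,0,0,0,0,0,0.04]'

```text
clock: 15.78
eef_pos: [478.2, 74.9, 26.3]
eef_rot: [2.342, 1.571, 0.159]
wrist_force: [0.7, 0.7, -1.6]
finger_gap: 57.9
```

step_arm --commands '[0.0008,0,0,0,0,0,0.04,0,0,0,0,0,0,0.04]'

```text
clock: 16.02
eef_pos: [478.4, 74.8, 25.9]
eef_rot: [2.054, 1.57, -0.13]
wrist_force: [-0.6, 0.1, 4.5]
finger_gap: 58.3
```

```bash
python3 plan.py 478.3 73.9 24.5 54.4 1
```

```text
t 16.02 tcp [478.4  74.8  25.9] psi -125.1 turn -0.5 joints [ 0.08  0.4   1.86 -0.    0.88  2.26] gap 58.3 F [-0.6  0.1  4.5]
0.0014,0.0004,0.0008,0.5,-0.0,-0.0
```

step_arm --commands '[0,0,0,0,0,0,0.058,0,0,0,0,0,0,0.062,0,0,0,0,0,0,0.07,0,0,0,0,0,0,0.076,-0.005,0,0,0,0,0,0.076]'

```text
clock: 16.65
eef_pos: [477.9, 74.8, 30.4]
eef_rot: [-0.889, 1.57, -3.073]
wrist_force: [-0.8, 0.4, 0.4]
finger_gap: 76.4
```

step_arm --commands '[-0.03,0,0,0,0,0,0.08,-0.045,0,0,0,0,0,0.09,-0.045,0,0,0,0,0,0.094,0,0,0,0,0,0,0.094]'

```text
clock: 17.15
eef_pos: [479.6, 75.0, 153.8]
eef_rot: [2.268, 1.565, 0.084]
wrist_force: [-0.2, -0.7, -0.2]
finger_gap: 94.2
```

```bash
python3 plan.py 507.8 -429.7 150 138 14; python3 look.py blue_cup w6 66 478.3,73.9,66,30 478.3,73.9,22,60
```

```text
t 17.15 tcp [479.6  75.  153.8] psi -125.1 turn 83.1 joints [0.08 0.2  1.77 0.   1.16 2.26] gap 94.2 F [-0.2 -0.7 -0.2]
0.0003,0.0224,0.0283,-5.9,-0.2,-0.3
0.0003,0.0193,0.0305,-5.9,0.0,0.0
0.0003,0.0161,0.0323,-5.9,0.0,0.0
0.0003,0.0126,0.0338,-5.9,0.0,0.0
0.0003,0.0091,0.0349,-5.9,0.0,0.0
0.0003,0.0054,0.0357,-5.9,0.0,0.0
0.0003,0.0017,0.0361,-5.9,0.0,0.0
0.0003,-0.0020,0.0360,-5.9,0.0,0.0
0.0003,-0.0058,0.0356,-5.9,0.0,0.0
0.0003,-0.0094,0.0349,-5.9,0.0,0.0
0.0003,-0.0130,0.0337,-5.9,0.0,0.0
0.0003,-0.0164,0.0322,-5.9,0.0,0.0
0.0003,-0.0196,0.0303,-5.9,0.0,0.0
0.0003,-0.0227,0.0281,-5.9,0.0,0.0
blue_cup 0.87 [196. 256.] world@z [479.3  74.8  66. ]
```

View pics/w6.png

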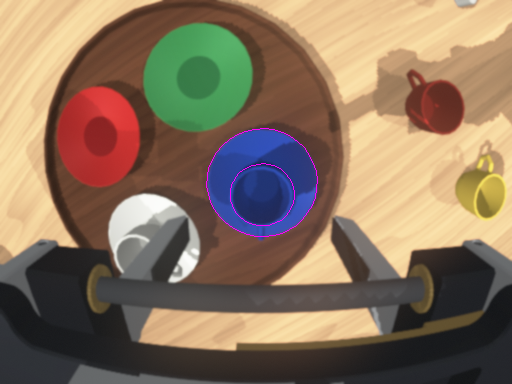

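The blue cup is centred at (195,262). Now the green cup.

step_arm --commands '[0,0.0224,0.0283,-5.9,0,0,0.094,0,0.0193,0.0305,-5.9,0,0,0.094,0,0.0161,0.0323,-5.9,0,0,0.094,0,0.0126,0.0338,-5.9,0,0,0.094,0,0.0091,0.0349,-5.9,0,0,0.094]'

```text
clock: 17.88
eef_pos: [487.4, -106.3, 149.0]
eef_rot: [-1.764, 1.568, 2.854]
wrist_force: [1.1, 0.5, 0.1]
finger_gap: 94.0
```

step_arm --commands '[0,0.0054,0.0357,-5.9,0,0,0.094,0,0.0017,0.0361,-5.9,0,0,0.094,0,-0.002,0.036,-5.9,0,0,0.094,0,-0.0058,0.0356,-5.9,0,0,0.094,0,-0.0094,0.0349,-5.9,0,0,0.094]'

```text
clock: 18.5
eef_pos: [496.8, -286.4, 148.8]
eef_rot: [-2.612, 1.568, 2.521]
wrist_force: [0.6, 1.1, -0.0]
finger_gap: 94.0
```

step_arm --commands '[0,-0.013,0.0337,-5.9,0,0,0.094,0,-0.0164,0.0322,-5.9,0,0,0.094,0,-0.0196,0.0303,-5.9,0,0,0.094,0,-0.0227,0.0281,-5.9,0,0,0.094,0,0,0,0,0,0,0.094]'

```text
clock: 19.12
eef_pos: [503.3, -431.3, 147.9]
eef_rot: [-3.123, 1.568, 2.417]
wrist_force: [-0.2, 0.4, 1.1]
finger_gap: 94.1
```

```bash
python3 look.py green_cup w7 40 507.8,-429.7,56,30 507.8,-429.7,0,21; python3 plan.py 507.8 -429.7 15 138 1
```

```text
green_cup 0.87 [184. 265.] world@z [ 505.4 -431.2   40. ]
t 19.23 tcp [ 503.9 -429.3  148.8] psi -42.6 turn 0.6 joints [-0.76  0.6   1.23  0.    1.32 -0.02] gap 94.1 F [0.3 0.6 0.1]
0.1338,0.0023,0.0035,-0.6,-0.1,-0.0
```

View pics/w7.png

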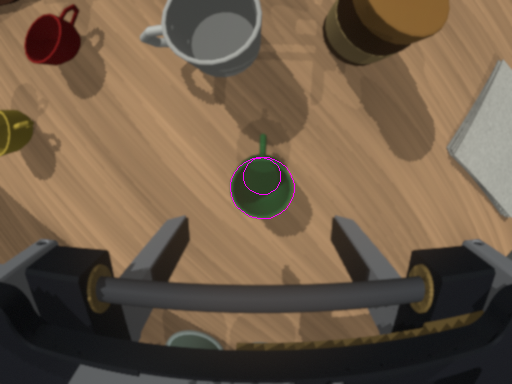

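The green cup at (187,262) matches the overlay and its handle points forward, clear of the jaws. Descending with a small correction.

step_arm --commands '[0.04,0.002,0.0035,0,0,0,0.094,0.04,0,0,0,0,0,0.094,0.034,0,0,0,0,0,0.094,0.0198,0,0,0,0,0,0.094,0,0,0,0,0,0,0.06]'

```text
clock: 19.85
eef_pos: [508.0, -429.8, 15.6]
eef_rot: [3.102, 1.569, 2.36]
wrist_force: [-0.3, -0.0, 0.6]
finger_gap: 87.4
```

step_arm --commands '[0,0,0,0,0,0,0.04,0,0,0,0,0,0,0.04,0,0,0,0,0,0,0.04,0,0,0,0,0,0,0.04,0,0,0,0,0,0,0.04]'

```text
clock: 20.48
eef_pos: [508.4, -431.0, 17.4]
eef_rot: [-0.11, 1.57, -0.852]
wrist_force: [-2.3, 2.0, 7.1]
finger_gap: 58.3
```

```bash
python3 plan.py 615.6 63.2 15 180 12
```

```text
t 20.48 tcp [ 508.4 -431.    17.4] psi -42.5 turn 42.5 joints [-0.76  0.75  1.31 -0.    1.09 -0.02] gap 58.3 F [-2.3  2.   7.1]
0.0002,0.0364,-0.0212,-3.5,0.0,0.0
0.0002,0.0376,-0.0189,-3.5,0.0,0.0
0.0002,0.0387,-0.0166,-3.5,0.0,0.0
0.0002,0.0397,-0.0142,-3.5,0.0,0.0
0.0002,0.0405,-0.0117,-3.5,0.0,0.0
0.0002,0.0411,-0.0092,-3.5,0.0,0.0
0.0002,0.0416,-0.0066,-3.5,0.0,0.0
0.0002,0.0419,-0.0040,-3.5,0.0,0.0
0.0002,0.0421,-0.0014,-3.5,0.0,0.0
0.0002,0.0421,0.0012,-3.5,0.0,0.0
0.0002,0.0420,0.0038,-3.5,0.0,0.0
0.0002,0.0417,0.0064,-3.5,0.0,0.0
```

step_arm --commands '[-0.015,0,0,0,0,0,0.04,-0.03,0,0,0,0,0,0.04,-0.045,0,0,0,0,0,0.04,-0.045,0,0,0,0,0,0.04,0,0.0397,-0.0232,0,0,0,0.04]'

```text
clock: 21.1
eef_pos: [518.5, -388.1, 156.4]
eef_rot: [0.017, 1.563, -0.728]
wrist_force: [1.0, -0.0, -1.4]
finger_gap: 57.9
```

step_arm --commands '[0,0.0397,-0.0232,0,0,0,0.04,0,0.0397,-0.0232,0,0,0,0.04,0,0.0397,-0.0232,0,0,0,0.04,0,0.0397,-0.0232,0,0,0,0.04,0,0.0397,-0.0232,0,0,0,0.04]'

```text
clock: 21.72
eef_pos: [566.8, -159.6, 152.6]
eef_rot: [0.473, 1.57, -0.269]
wrist_force: [-0.1, -0.9, -0.9]
finger_gap: 58.2
```

step_arm --commands '[0,0.0397,-0.0232,0,0,0,0.04,0,0.0397,-0.0232,0,0,0,0.04,0,0.0397,-0.0232,0,0,0,0.04,0,0.0397,-0.0232,0,0,0,0.04,0,0.0397,-0.0232,0,0,0,0.04]'

```text
clock: 22.35
eef_pos: [615.4, 65.1, 152.6]
eef_rot: [0.795, 1.57, 0.053]
wrist_force: [0.5, -0.2, -1.3]
finger_gap: 58.0
```

step_arm --commands '[0.02,0,0,0,0,0,0.04,0,0,0,0,0,0,0.04]'

```text
clock: 22.6
eef_pos: [614.5, 63.9, 131.0]
eef_rot: [-2.345, 1.569, -3.086]
wrist_force: [0.3, -0.4, 0.1]
finger_gap: 58.0
```

```bash
python3 look.py green_saucer w8 22 615.6,63.2,22,60 615.6,63.2,10,31 ; python3 plan.py 615.6 63.2 34 137.5 1
```

```text
green_saucer 0.7 [170. 267.] world@z [629.7  78.4  22. ]
t 22.7 tcp [615.3  63.2 132.6] psi -42.5 turn 0.0 joints [ 0.04  0.51  1.39 -0.    1.23  0.79] gap 57.9 F [-0.1  0.9 -1. ]
0.0986,0.0001,0.0002,-0.0,0.0,-0.0
```

View pics/w8.png

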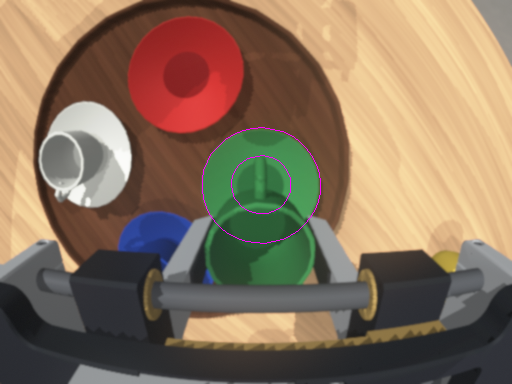

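The green saucer at (185,261) matches the overlay. Lowering.

step_arm --commands '[0.03,0,0,0,0,0,0.04,0.03,0,0,0,0,0,0.04,0.02,0,0,0,0,0,0.04,0.013,0,0,0,0,0,0.04,0.006,0,0,0,0,0,0.04]'

```text
clock: 23.32
eef_pos: [615.4, 63.5, 32.6]
eef_rot: [0.987, 1.571, 0.245]
wrist_force: [0.2, -0.4, -1.4]
finger_gap: 57.7
```

step_arm --commands '[0.004,0,0,0,0,0,0.04,0.001,0,0,0,0,0,0.04,0,0,0,0,0,0,0.04]'

```text
clock: 23.7
eef_pos: [615.4, 63.6, 28.0]
eef_rot: [0.81, 1.57, 0.068]
wrist_force: [-0.2, -0.1, -1.0]
finger_gap: 58.0
```

step_arm --commands '[0.001,0,0,0,0,0,0.04,0,0,0,0,0,0,0.04]'

```text
clock: 23.95
eef_pos: [615.5, 63.7, 27.4]
eef_rot: [0.864, 1.57, 0.122]
wrist_force: [-2.5, 0.7, 6.2]
finger_gap: 57.9
```

Contact made. Releasing and raising.

step_arm --commands '[0,0,0,0,0,0,0.058,0,0,0,0,0,0,0.062,0,0,0,0,0,0,0.07,0,0,0,0,0,0,0.076,-0.005,0,0,0,0,0,0.076]'

```text
clock: 24.58
eef_pos: [615.0, 63.6, 31.4]
eef_rot: [-2.329, 1.57, -3.071]
wrist_force: [-0.2, -0.0, 0.2]
finger_gap: 75.8
```

step_arm --commands '[-0.03,0,0,0,0,0,0.08,-0.045,0,0,0,0,0,0.09,-0.045,0,0,0,0,0,0.094,0,0,0,0,0,0,0.094]'

```text
clock: 25.08
eef_pos: [616.7, 63.7, 155.8]
eef_rot: [0.786, 1.564, 0.044]
wrist_force: [-0.3, -0.6, -0.7]
finger_gap: 93.7
```

```bash
python3 plan.py 444.3 -135.9 150 94.4 8; python3 look.py green_cup w9 66 615.6,63.2,66,30 615.6,63.2,22,60
```

```text
t 25.07 tcp [616.7  63.7 155.8] psi -42.5 turn -43.1 joints [0.04 0.49 1.37 0.   1.27 0.79] gap 93.7 F [-0.3 -0.6 -0.7]
0.0006,-0.0330,0.0010,5.4,0.3,-0.3
0.0007,-0.0327,0.0041,5.4,0.0,0.0
0.0007,-0.0322,0.0071,5.4,0.0,0.0
0.0007,-0.0314,0.0101,5.4,0.0,0.0
0.0007,-0.0303,0.0130,5.4,0.0,0.0
0.0007,-0.0289,0.0158,5.4,0.0,0.0
0.0007,-0.0273,0.0184,5.4,0.0,0.0
0.0007,-0.0255,0.0209,5.4,0.0,0.0
green_cup 0.89 [191. 259.] world@z [615.5  66.4  66. ]
green_cup 0.28 [265. 175.] world@z [491.2  74.6  66. ]
```

View pics/w9.png

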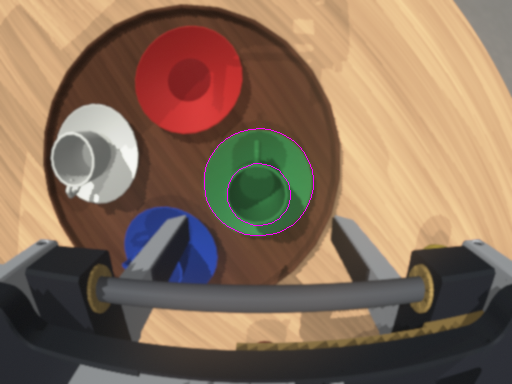

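The green cup is centred at (194,258). Now the red cup.

step_arm --commands '[0,-0.033,0.001,5.4,0,0,0.094,0,-0.0327,0.0041,5.4,0,0,0.094,0,-0.0322,0.0071,5.4,0,0,0.094,0,-0.0314,0.0101,5.4,0,0,0.094,0,-0.0303,0.013,5.4,0,0,0.094]'

```text
clock: 25.8
eef_pos: [505.9, -61.7, 150.2]
eef_rot: [-2.124, 1.568, 2.943]
wrist_force: [1.3, 0.1, 0.1]
finger_gap: 94.1
```

step_arm --commands '[0,-0.0289,0.0158,5.4,0,0,0.094,0,-0.0273,0.0184,5.4,0,0,0.094,0,-0.0255,0.0209,5.4,0,0,0.094,0,0,0,0,0,0,0.094,0,0,0,0,0,0,0.094]'

```text
clock: 26.42
eef_pos: [442.6, -135.5, 151.0]
eef_rot: [-2.098, 1.57, 2.691]
wrist_force: [-0.3, 0.1, 0.7]
finger_gap: 94.2
```

```bash
python3 look.py red_cup w10 40 444.3,-135.9,56,30 444.3,-135.9,0,21; python3 plan.py 444.3 -135.9 15 94.4 1
```

```text
red_cup 0.87 [186. 259.] world@z [ 441.8 -136.3   40. ]
t 26.52 tcp [ 442.9 -135.2  151.2] psi -85.6 turn 0.0 joints [-0.38  0.16  1.82  0.    1.16  1.12] gap 94.2 F [-0.   0.9  0.8]
0.1362,0.0014,0.0008,-0.0,-0.0,0.0
```

View pics/w10.png

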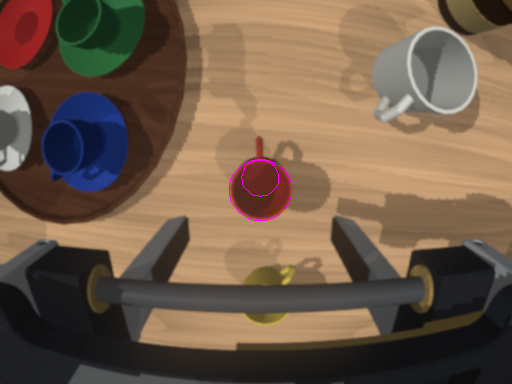

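The red cup at (189,260) matches the overlay. The yellow look-alike, further back, is clear.

step_arm --commands '[0.04,0.0014,0.0008,0,0,0,0.094,0.04,0,0,0,0,0,0.094,0.034,0,0,0,0,0,0.094,0.022,0,0,0,0,0,0.094,0,0,0,0,0,0,0.06]'

```text
clock: 27.15
eef_pos: [443.5, -135.7, 14.3]
eef_rot: [-2.043, 1.568, 2.746]
wrist_force: [0.3, 0.5, -0.0]
finger_gap: 87.7
```

step_arm --commands '[0,0,0,0,0,0,0.04,0,0,0,0,0,0,0.04,0,0,0,0,0,0,0.04,0,0,0,0,0,0,0.04,0,0,0,0,0,0,0.04]'

```text
clock: 27.78
eef_pos: [444.5, -136.6, 16.3]
eef_rot: [1.298, 1.57, -0.198]
wrist_force: [-0.7, 1.7, 6.1]
finger_gap: 58.3
```

```bash
python3 plan.py 638.3 200.5 15 94.4 9
```

```text
t 27.77 tcp [ 444.5 -136.6   16.3] psi -85.7 turn 0.1 joints [-0.38  0.38  1.92  0.    0.84  1.12] gap 58.3 F [-0.7  1.7  6.1]
0.0002,0.0243,-0.0357,-0.0,0.0,-0.1
0.0001,0.0243,-0.0357,-0.0,0.0,0.0
0.0001,0.0243,-0.0357,-0.0,0.0,0.0
0.0001,0.0243,-0.0357,-0.0,0.0,0.0
0.0001,0.0243,-0.0357,-0.0,0.0,0.0
0.0001,0.0243,-0.0357,-0.0,0.0,0.0
0.0001,0.0243,-0.0357,-0.0,0.0,0.0
0.0001,0.0243,-0.0357,-0.0,0.0,0.0
0.0001,0.0243,-0.0357,-0.0,0.0,0.0
```

step_arm --commands '[-0.015,0,0,0,0,0,0.04,-0.03,0,0,0,0,0,0.04,-0.045,0,0,0,0,0,0.04,-0.035,0,0,0,0,0,0.04,0,0.0243,-0.0357,0,0,0,0.04]'

```text
clock: 28.4
eef_pos: [466.5, -100.4, 144.3]
eef_rot: [1.146, 1.565, -0.353]
wrist_force: [1.2, 0.1, -1.8]
finger_gap: 58.0
```

step_arm --commands '[0,0.0243,-0.0357,0,0,0,0.04,0,0.0243,-0.0357,0,0,0,0.04,0,0.0243,-0.0357,0,0,0,0.04,0,0.0243,-0.0357,0,0,0,0.04,0,0.0243,-0.0357,0,0,0,0.04]'

```text
clock: 29.02
eef_pos: [573.9, 89.2, 141.5]
eef_rot: [1.101, 1.57, -0.395]
wrist_force: [0.0, -1.1, -0.6]
finger_gap: 58.1
```

step_arm --commands '[0,0.0243,-0.0357,0,0,0,0.04,0,0.0243,-0.0357,0,0,0,0.04,0,0.0243,-0.0357,0,0,0,0.04,0,0,0,0,0,0,0.04,0,0,0,0,0,0,0.04]'

```text
clock: 29.65
eef_pos: [637.7, 199.8, 140.9]
eef_rot: [-1.03, 1.57, -2.525]
wrist_force: [-0.3, -0.3, -1.3]
finger_gap: 58.2
```

```bash
python3 look.py red_saucer w11 22 638.3,200.5,22,60 638.3,200.5,10,31 ; python3 plan.py 638.3 200.5 34 94.4 1
```

```text
red_saucer 0.64 [165. 266.] world@z [657.8 201.5  22. ]
t 29.75 tcp [637.9 199.3 141.2] psi -85.8 turn 0.2 joints [ 0.25  0.62  1.21 -0.    1.31  1.74] gap 58.1 F [-0.4 -0.1 -1.8]
0.1072,0.0005,-0.0012,-0.2,0.0,-0.0
```

View pics/w11.png

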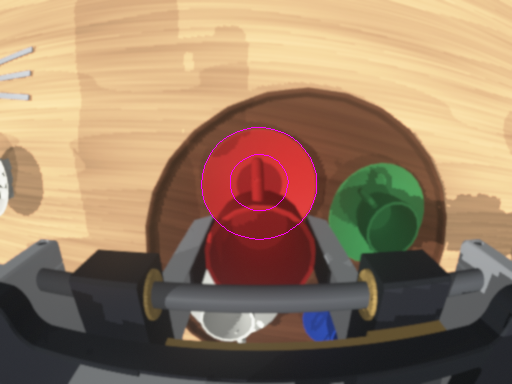

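The red saucer at (184,259) matches the overlay. Lowering.

step_arm --commands '[0.04,0.0005,-0.0012,0,0,0,0.04,0.03,0,0,0,0,0,0.04,0.02,0,0,0,0,0,0.04,0.012,0,0,0,0,0,0.04,0.006,0,0,0,0,0,0.04]'

```text
clock: 30.38
eef_pos: [638.7, 201.3, 32.8]
eef_rot: [1.702, 1.57, 0.206]
wrist_force: [0.1, -0.4, -1.7]
finger_gap: 57.8
```

step_arm --commands '[0.004,0,0,0,0,0,0.04,0.0015,0,0,0,0,0,0.04,0,0,0,0,0,0,0.04]'

```text
clock: 30.75
eef_pos: [638.7, 201.5, 27.5]
eef_rot: [1.802, 1.57, 0.306]
wrist_force: [-0.1, -0.1, -1.9]
finger_gap: 58.3
```

step_arm --commands '[0.001,0,0,0,0,0,0.04,0,0,0,0,0,0,0.04]'

```text
clock: 31.0
eef_pos: [638.7, 201.5, 26.4]
eef_rot: [1.781, 1.57, 0.286]
wrist_force: [-0.3, -0.1, 0.7]
finger_gap: 58.2
```

Light contact (force went from −1.9 to +0.7 N). Adding 0.4 mm, then releasing.

step_arm --commands '[0.0004,0,0,0,0,0,0.04,0,0,0,0,0,0,0.04,0,0,0,0,0,0,0.058,0,0,0,0,0,0,0.062,0,0,0,0,0,0,0.07]'

```text
clock: 31.62
eef_pos: [638.3, 201.4, 25.4]
eef_rot: [-1.355, 1.57, -2.85]
wrist_force: [-0.6, -0.3, 0.0]
finger_gap: 68.5
```

step_arm --commands '[0,0,0,0,0,0,0.076,-0.005,0,0,0,0,0,0.076,-0.03,0,0,0,0,0,0.076,-0.045,0,0,0,0,0,0.08,-0.045,0,0,0,0,0,0.09]'

```text
clock: 32.25
eef_pos: [638.4, 201.4, 152.4]
eef_rot: [2.93, 1.571, 1.434]
wrist_force: [0.7, -0.5, -1.0]
finger_gap: 86.7
```

step_arm --commands '[-0.03,-0.04,0.04,0,0,0,0.094,0,-0.04,0.04,0,0,0,0.094,0,-0.04,0.04,0,0,0,0.094,0,-0.04,0.04,0,0,0,0.094,0,-0.04,0.04,0,0,0,0.094]'

```text
clock: 32.88
eef_pos: [453.6, -13.1, 180.5]
eef_rot: [1.307, 1.57, -0.189]
wrist_force: [0.6, -1.3, 0.1]
finger_gap: 94.0
```

step_arm --commands '[0,0,0.045,0,0,0,0.094,0,0,0.045,0,0,0,0.094,0,0,0.045,0,0,0,0.094,0,0,0.045,0,0,0,0.094,0,0,0,0,0,0,0.094]'

```text
clock: 33.5
eef_pos: [468.2, -193.6, 180.1]
eef_rot: [0.447, 1.57, -1.052]
wrist_force: [0.4, -0.6, 0.2]
finger_gap: 93.7
```

```bash
cat > chk.py <<'E'
from h import *
C=dict(white=(496.4,223.6),blue=(478.3,73.9),green=(615.6,63.2),red=(638.3,200.5))
o=[]
for c in ["top","side"]:
    im=manip.camera(c); out=np.repeat(np.repeat(im[:,:,::-1],2,0),2,1).copy(); m=manip.camera_model(c)
    for k,(x,y) in C.items():
        for r,z in((60,22),(30,66)): cv2.polylines(out,[np.round(2*proj(circ(x,y,r,z),m)+.5).astype(int)],True,(255,0,255),1)
        for d in manip.outline_of(k+"_saucer",c)[:1]: print(c,k,"saucer",round(d["score"],2),np.round(d["centre"]))
    o.append(out[150:550,140:540] if c=="top" else out[350:750,300:700])
    for t in ["mug","coffee_jar"]: print(c,t,[(np.round(d["centre"]).tolist(),round(d["score"],2)) for d in manip.find_in(t,c)][:2])
cv2.imwrite("pics/end.png",np.hstack(o)); print(pose()[:2])
E
python3 chk.py
```

```text
top white saucer 0.96 [205. 129.]
top blue saucer 0.75 [215. 198.]
top green saucer 0.97 [159. 199.]
top red saucer 0.94 [149. 140.]
top mug [([156.0, 353.0], 0.97)]
top coffee_jar [([114.0, 390.0], 0.9)]
side white saucer 0.56 [308. 246.]
side blue saucer 0.87 [250. 251.]
side green saucer 0.84 [244. 213.]
side red saucer 0.81 [293. 195.]
side mug [([139.0, 230.0], 0.71), ([248.0, 251.0], 0.64)]
side coffee_jar [([114.0, 194.0], 0.97), ([305.0, 244.0], 0.56)]
({'clock': 34.2, 'joints': array([-4.60122675e-01,  2.25205460e-01,  1.67634209e+00,  1.56459817e-05,
        1.24006911e+00,  1.03555295e+00]), 'qd': array([-0.00019591,  0.00171611, -0.00078827,  0.00014883,  0.00011639,
        0.00013521]), 'effort': array([ 7.73436623e-02, -4.77984166e+01, -3.42384267e+01,  5.04528300e-02,
       -5.49071725e-02,  1.25245180e-03]), 'eef_pos': array([ 468.44896061, -191.31126477,  180.04279255]), 'eef_rot': array([-2.65832848,  1.57076812,  2.12917612]), 'wrist_force': array([-0.94049297, -0.01124778, -0.09822268]), 'moment': array([ 0.02764684, -0.04252526, -0.02917701]), 'finger_gap': 93.43219320417256}, array([ 468.44896061, -191.31126477,  180.04279255]))
```

View pics/end.png

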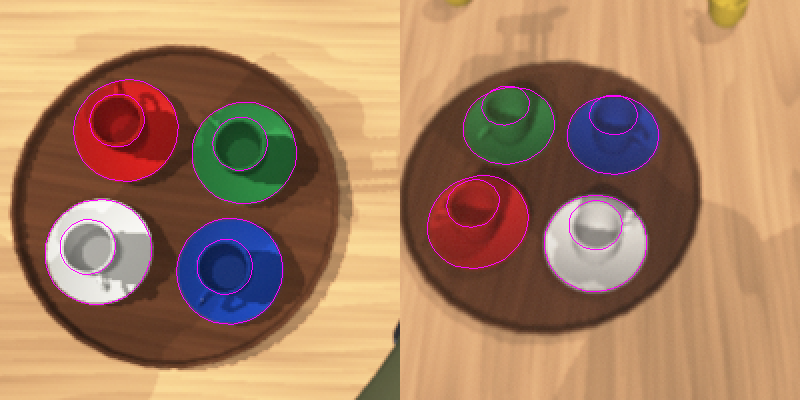

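All four cups are upright on their own saucers, and the rims and saucers sit on the predicted circles in both views. The mug looks shifted by 12 rows in the top view because the arm partly hides it; from the side it hasn't moved. Handing in.

```bash
python3 -c "
from cell import manip
print(manip.sign_off())"
```

```text
the job is handed in; nothing more can be done
None
```

The white, blue, green and red espresso cups each stand upright in the middle of their own saucer. I handed the job in at about 34 s of the 99 s allowed. Each cup was gripped across the body clear of its handle, lowered until it just touched (at most about 11 N of contact force read) and released slowly.

- **Cups and saucers:** In the last top and side pictures, all four cup rims and all four saucers lie on the predicted circles to within about 1–2 mm, so the saucers have not moved visibly.
- **Jar and look-alikes:** The coffee jar was found where it first stood in the top view. I never touched the two yellow cups.
- **One disagreement:** The top view's mug centre differed by about 12 pixels from the first look, probably because the arm hid part of the mug. The side view had it within about 1 pixel of its first position, and nothing came near it.

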